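# Refit the belt grinder's idler wheels and hold its tension arm back for the belt

### The arm

A 6-joint arm with a two-finger parallel gripper is mounted at the origin on the work surface. World frame = base frame: x ahead of the robot, y to its left, z up, the work surface at z = 0. Lengths are in m, angles in rad, forces in N, time in s.
With the tool pointing down it reaches from about 0.35 to 0.85 m from the base axis. Payload 8.1 kg.
Tool frame: the origin (TCP) lies at the very end of the fingers, on their centre line; the grasp point (between the pads) lies 19 mm behind it; z points along the fingers, y is the line along which they close (so a half turn about z gives the same grasp; the last joint's range is limited). The gripper opens to 93 mm and grips with 3 to 60 N. Pads are 15 mm wide; open, the fingers measure 128 mm over their backs; the gripper's body (75 mm by 188 mm) begins 65 mm behind the grasp point.
Start: joints at [1.1, 0.13, 1.488, -0, 1.523, -0.085], TCP at [0.226, 0.556, 0.219] pointing down, gripper open.
Joint ranges: [-2.96, 2.96], [-0.89, 2.26], [0.02, 2.5], [-1.34, 4.48], [0, 2.73], [-2.66, 2.66]. Speed limits (rad/s): [2.39, 2.39, 2.79, 3.14, 3.14, 3.14].

### API

Orientations are given as a rotation vector (axis times angle).
In Python, from plant import monitor, eyes, ticket gives the robot as it stands.
- The arm moves only by the tool arm_command, never from a script. Its argument "deltas" is a list that holds one entry, the list of rows, each a list of 6 numbers: the shift along the world's x, y, z in cm, then the turn, a rotation vector about the world's x, y, z in degrees. In form: [[[tx, ty, tz, rx, ry, rz], ...]]. A call has 1 to 12 rows; each row shifts and turns the commanded pose from where the row before left it; what a row does not reach is not made up. A row lasts 1/12 s, in which the tool goes at most 41.7 mm and 7.16 degrees, less where a joint would pass 70% of its speed; a pose out of reach is approached as far as the arm can. A call is refused whole if a number of a shift passes 4.17 or a number of a turn 7.16, either way. A call with a gripper value outside its range is refused whole. "gripper" is the opening, from -1 (shut) to 1 (fully open), set as the call begins (left out, the last holds). The fingers move at their own pace and stop on an object; "squeeze" is the grip in N (left out, the last holds). Time passes only in rows, so rows that do not move let the fingers close. It gives the time, the measured TCP pose, the force, the opening and the grip force at its end, in the units of the state.
- monitor.read_state(): the state, without advancing time (a new reading comes with each control period).
- eyes.read_camera(name): name is "side" or "top" or "wrist"; returns the picture (480x640x3 uint8, blue, green, red); there is no depth.
- eyes.camera_model(name): a dict with "fx", "fy", "cx", "cy" (pixels), "k1" (the pictures are not rectified: a ray, as slopes to the right and down, at radius r is drawn at 1 + k1 r^2 times it, then the intrinsics apply), "rvec" (rotation vector, rad) and "tvec" (3), from world to camera coordinates, as OpenCV has them. Camera axes: x right, y down, z forward; pixel columns grow to the right and rows downward; lengths in m; the calibration is good to about 2 mm. A picture is of the moment at which its call begins: read the wrist's pose just before it. camera_model takes no time and is no camera call; for the wrist camera it gives the pose at the moment of the call.
- ticket.close_job(): hands the job in; it is judged then, once.
The state is a dict: "t": time; "q": joint angles; "dq": joint speeds; "joint_torque": joint torques, N m; "tool_pos": TCP position; "orientation": TCP orientation; "force": force on the tool from outside, world axes, zero at the start; "wrist_torque": the same for the moment, N m; "opening": finger opening in m; "gripper_force": force on a finger pad.
Only numpy, scipy, OpenCV 4.12 (cv2) and the standard library are available. Lean on these libraries where they do the work, as an engineer would, in place of code of your own. Each camera call takes 0.05 s, during which the arm holds its last target. There are 200 camera calls.

### The job

The benchtop belt grinder is laid over with its axles upright and its two idler wheels are lying on the bench: slip each wheel right down to the shoulder of the axle that fits its bore, the large wheel on the thick fixed axle and the small wheel on the thin axle of the sprung tension arm. Then take the tension arm by its upright handle, push it back against its spring past the ratchet click and on until it is nearly at its stop, and finish while still holding it compressed there, your hand and not the pawl carrying the spring, so that I can slip the new belt on. Leave the other things on the bench where they are.

Things in the scene. Friction and masses are not known exactly. Their poses are not given: they have to be found in the camera images.
- grinder: belt grinder fixed to the bench, laid over so that its wheel axles stand upright: grey foot, frame plate 185 x 375 mm with its top 110 mm above the bench, 100 mm drive wheel on it, platen and work rest on the far side. Origin on the bench under the plate; x to the far side, y along the plate to the left, z up. Its place and yaw vary. Nothing on it is higher than 186 mm
- large_wheel: loose contact wheel with a black rubber tyre and alloy hub, 60 mm diameter, 26 mm wide, plain round bore 22 mm diameter, 180 g, lying flat on the bench with its axis upright. Origin at the centre of its underside, z along its axis; the two faces are alike
- small_wheel: loose bare aluminium tracking wheel, 45 mm diameter, 26 mm wide, plain round bore 15 mm diameter, 120 g, lying flat on the bench with its axis upright. Origin at the centre of its underside, z along its axis; the two faces are alike
- thick_axle (a point): centre of the top of the shoulder (36 mm diameter) of the fixed idler axle, 136 mm above the bench, at the left end of the plate (grinder frame x 30, y 120 mm). The axle rises from this point: 19 mm diameter for 28 mm, then a cone to a 6 mm tip 38 mm above this point. A seated wheel's underside lies on this point
- thin_axle (a point): centre of the top of the shoulder (22 mm diameter) of the axle on the tension arm, 136 mm above the bench, 120 mm from the arm's pivot, moving with the arm. The axle rises from this point: 12 mm diameter for 28 mm, then a cone to a 4 mm tip 38 mm above this point. A seated wheel's underside lies on this point
- tension_pivot (a point): point on the upright hinge axis of the tension arm, at the top of the frame plate (110 mm above the bench), in the right near part of the plate (grinder frame x -75, y -80 mm)
- tension_handle: handle of the tension arm: upright black round grip that turns freely about its own axis, 20 mm diameter, 58 mm tall, on the arm's free end, which sticks out over the near edge of the plate. Origin at its foot's centre, 128 mm above the bench; top 186 mm above the bench. 185 mm from the pivot, moves with the arm; at rest it lies at x -135, y 95 mm in the grinder frame
- tension_arm (a joint): angle of the steel tension arm about its pivot, rad: 0 at rest (sprung out to the robot's side), growing as it is pushed to the far side, clockwise from above; stop at 0.44. At the handle the spring resists with 4 N at rest to 12 N at the stop, and 1 to 2 N more while its one ratchet tooth lifts the pawl. It clicks at about 0.27; let go after that, it hangs on the pawl at about 0.28
- pawl (a joint): travel of the small sprung pawl slider at the right near corner of the plate, in m: 0 snapped in, growing to about 0.007 as the arm's tooth pushes it out, back to 0 with the click. It works by itself and need not be touched
- tape_roll: bystander: roll of masking tape lying flat, 104 mm outer diameter, 24 mm high. Origin under its centre
- resin_bottle: bystander: clear bottle with white cap, 60 mm diameter, 165 mm tall. Origin under its centre
- hardener_bottle: bystander: clear bottle with black cap, 60 mm diameter, 165 mm tall. Origin under its centre
- mixing_cup: bystander: small clear cup, 48 mm diameter, 45 mm tall. Origin under its centre
- cleaning_stick: bystander: rubbery tan belt-cleaning stick, 190 x 36 x 36 mm. Origin under its centre, x along it
- wrench: bystander: steel spanner 180 mm long lying flat. x along it
- sanding_block: bystander: black rubber sanding block, 70 x 45 x 28 mm. Origin under its centre
- wax_tin: bystander: plain metal tin, 72 mm diameter, 75 mm tall. Origin under its centre
Not all that is in view belongs to the job. Leave any green or orange look-alike of the small_wheel alone. What is shaped like the large_wheel but turquoise is not meant.

How it is judged:
By the outcome, as a careful person would: the job done as asked, in the order asked, and still so for the second after the job is handed in, while the arm keeps its last pose, push and grip.
It also fails if it takes over 72 s, if anything falls off the work surface, if the arm or the gripper's body presses on something with over 40 N, if the wrist force passes 120 N, or if a joint passes its speed limit or range.

## Working session

There is one attempt and no reset: what is moved stays moved. The work goes in short steps, Python scripts to look and compute and a tool call to move; the robot and the scene stay as the last step left them, time stands still between calls to the robot, and variables do not carry over. Pictures are saved under pics/ and viewed, at most 12 in all, crops included, and the job is handed in when it is done.

Besides the shell and the picture viewer there is one more tool, called after "Request:" in YAML: its name, and indented under it one key for each argument. arm_command: Moves the arm, as the interface text tells. Its arguments: {"type":"object","properties":{"deltas":{"type":"array"},"gripper":{"type":"number"},"squeeze":{"type":"number"}},"required":["deltas"]}

```bash
mkdir -p pics; ls
cat > h.py <<'E'
import numpy as np, cv2
from plant import monitor, eyes, ticket
def cam(n):
    m=eyes.camera_model(n); R=cv2.Rodrigues(np.array(m["rvec"],float))[0]; return m,R,np.array(m["tvec"],float)
def ray(c,u,v):
    m,R,t=c; x=(u-m["cx"])/m["fx"]; y=(v-m["cy"])/m["fy"]; xd=np.array([x,y]); s=xd.copy()
    for _ in range(20): s=xd/(1+m["k1"]*(s@s))
    return -R.T@t, R.T@np.array([s[0],s[1],1])
def plane(c,u,v,z):
    o,d=ray(c,u,v); return o+d*(z-o[2])/d[2]
def proj(c,P):
    m,R,t=c; p=R@np.array(P,float)+t; s=p[:2]/p[2]; s=s*(1+m["k1"]*(s@s)); return np.array([m["fx"]*s[0]+m["cx"],m["fy"]*s[1]+m["cy"]])
E
python3 - <<'E'
from h import *
for n in("top","side"):
    cv2.imwrite(f"pics/{n}0.png",eyes.read_camera(n)); m,R,t=cam(n); print(n,m["fx"],m["k1"],-R.T@t,R[2])
s=monitor.read_state();print(s)
E
```

```text
pics
top 571.3477822239714 0.057762833128007736 [0.20463865 0.01594078 1.75523578] [ 0.18548123 -0.01817394 -0.98247973]
side 436.34233287357705 0.03525439230704506 [0.10524866 0.89665293 0.76126622] [ 0.35051411 -0.75447949 -0.55488788]
{'t': 0.1, 'q': array([ 1.09961963e+00,  1.31069699e-01,  1.48914568e+00, -1.76382458e-05,
        1.52299304e+00, -8.53965009e-02]), 'dq': array([-0.00063297, -0.0026782 , -0.00305568,  0.00231407, -0.00125519,
       -0.00082505]), 'joint_torque': array([ 9.64033788e-04, -5.61339998e+01, -4.93097162e+01,  7.69934664e-02,
        2.91354168e-02, -2.77936795e-05]), 'tool_pos': array([0.22552533, 0.55546327, 0.21771543]), 'orientation': array([-6.02148002e-01, -3.08290998e+00,  2.44766821e-03]), 'force': array([-0.20704899,  0.25078732, -0.1861379 ]), 'wrist_torque': array([-0.00983155, -0.02663515, -0.01199389]), 'gripper_force': 0.0, 'opening': 0.09310679679284023}
```

View pics/top0.png

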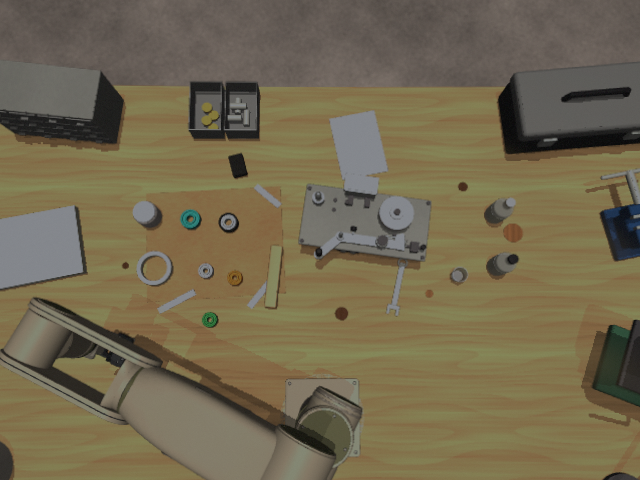

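View pics/side0.png

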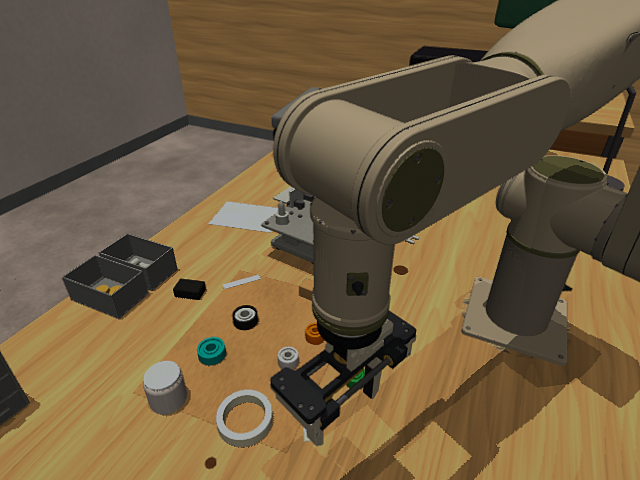

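The top view shows these candidates for the large wheel: black tyre with alloy hub at (228,222) and turquoise at (191,219). For the small wheel they are bare aluminium at (206,271), orange at (235,278) and green at (210,320). By the description I choose (228,222) and (206,271). On the grinder, the thick axle is near (318,198) and the handle near (320,253). The side view shows the same wheels at (245,317) black and (288,355) silver. I'll check the choice in a close crop.

Run:
```python
from h import *
im=eyes.read_camera("top"); cv2.imwrite("pics/t1raw.png",im)
c=cv2.resize(im[175:295,180:440],(780,360),interpolation=cv2.INTER_CUBIC); cv2.imwrite("pics/t1.png",c)
c=cam("top")
for n,u,v,z in [("large",228,222,.026),("small",206,271,.026),("thickaxletip",318,198,.174),("handletop",320,253,.186)]: print(n,plane(c,u,v,z).round(4))
```

```text
large [0.5787 0.2881 0.026 ]
small [0.427  0.3501 0.026 ]
thickaxletip [0.6166 0.0112 0.174 ]
handletop [0.4558 0.006  0.186 ]
```

View pics/t1.png

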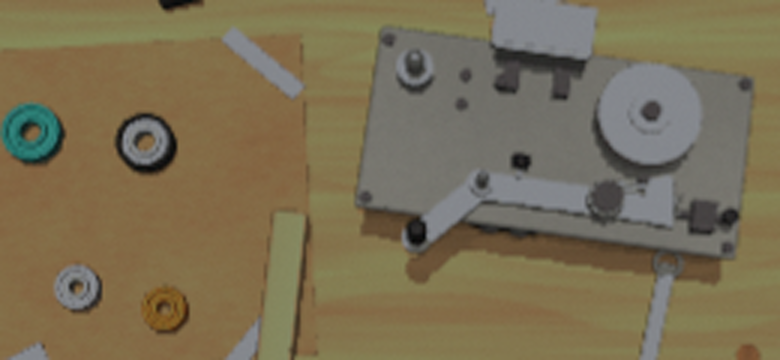

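The crop confirms the choice: black tyre with alloy hub at crop (146,143), bare aluminium at crop (77,288). The thick axle is at crop (415,58–72), the thin axle tip at (482,177), the pivot at (605,198) and the handle top at (416,230). Next I move above the large wheel to refine with the wrist camera.

Request:
arm_command:
  deltas:
    - [[2.9,-2.2,0,0,0,0],[2.9,-2.2,0,0,0,0],[2.9,-2.2,0,0,0,0],[2.9,-2.2,0,0,0,0],[2.9,-2.2,0,0,0,0],[2.9,-2.2,0,0,0,0],[2.9,-2.2,0,0,0,0],[2.9,-2.2,0,0,0,0],[2.9,-2.2,0,0,0,0],[2.9,-2.2,0,0,0,0],[2,-2,0,0,0,0],[0,0,0,0,0,0]]

```text
t: 1.15
tool_pos: [0.5391, 0.3115, 0.2179]
orientation: [0.609, 3.081, -0.003]
force: [1.1, 0.6, 0.7]
opening: 0.0927
gripper_force: 0.0
```

Run:
```python
from h import *
s=monitor.read_state();print(s['t'],s['tool_pos'],s['orientation'])
c=cam("wrist");im=eyes.read_camera("wrist"); cv2.imwrite("pics/w1.png",im)
print(-c[1].T@c[2],c[1][2],proj(c,[.5787,.2881,.026]),proj(c,[.427,.35,.026]))
```

```text
1.15 [0.53913213 0.31150199 0.21790062] [ 6.09415422e-01  3.08105391e+00 -2.99263164e-03]
[0.46870352 0.34108465 0.38318987] [ 0.2531739  -0.10662906 -0.96152651] [315.06923519 261.75687644] [313.62685928  77.13353274]
```

View pics/w1.png

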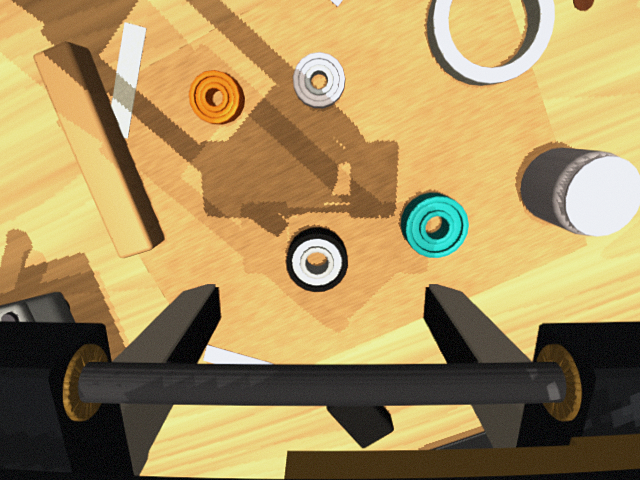

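The wrist view shows the large wheel, hub centre about (317,260), and the small wheel at about (319,80); both match the top-view points. Now I measure them by masks.

Run:
```python
from h import *
c=cam("wrist"); im=cv2.imread("pics/w1.png"); hsv=cv2.cvtColor(im,cv2.COLOR_BGR2HSV)
for n,(u,v),z in [("large",(317,260),.026),("small",(319,80),.026)]:
    m=((hsv[...,1]<60)&(hsv[...,2]>110)).astype(np.uint8); w=np.zeros_like(m); w[v-34:v+34,u-34:u+34]=1; m*=w
    k=max(cv2.findContours(m,cv2.RETR_EXTERNAL,cv2.CHAIN_APPROX_NONE)[0],key=cv2.contourArea)
    h=cv2.convexHull(k); P=np.array([plane(c,*p[0],z)[:2] for p in h]); 
    (x,y),r=cv2.minEnclosingCircle((P*1000).astype(np.float32)); print(n,x,y,r,cv2.fitEllipse(h))
d=im[225:295,282:350]; m=np.zeros(im.shape[:2],np.uint8); m[225:295,282:350]=(d.max(2)<60)
k=max(cv2.findContours(m,cv2.RETR_EXTERNAL,cv2.CHAIN_APPROX_NONE)[0],key=cv2.contourArea); P=np.array([plane(c,*p[0],.02)[:2] for p in k]); print("tyre",cv2.minEnclosingCircle((P*1000).astype(np.float32)))
```

```text
large 577.4620971679688 291.5939025878906 23.559635162353516 ((316.5284729003906, 261.58673095703125), (46.654052734375, 49.63460922241211), 91.22991180419922)
small 428.3280334472656 355.2981872558594 22.019624710083008 ((318.57208251953125, 79.15283966064453), (51.72764587402344, 54.52239990234375), 178.24217224121094)
tyre ((577.329345703125, 291.89996337890625), 32.51520538330078)
```

Request:
arm_command:
  deltas:
    - [[2.0,-1.1,0,0,0,0],[1.9,-1.05,-1,0,0,0],[0,0,-3.5,0,0,0],[0,0,-3.5,0,0,0],[0,0,-3.5,0,0,0],[0,0,-3.0,0,0,0],[0,0,-2.5,0,0,0],[0,0,0,0,0,0],[0,0,0,0,0,0],[0,0,0,0,0,0]]
  gripper: 0.7

```text
t: 2.03
tool_pos: [0.5753, 0.2955, 0.0506]
orientation: [0.601, 3.082, 0.002]
force: [-0.5, 1.1, 1.0]
opening: 0.079
gripper_force: 0.0
```

Request:
arm_command:
  deltas:
    - [[0.3,-0.5,0,0,0,0],[0,0,-1.5,0,0,0],[0,0,-1.5,0,0,0],[0,0,-1.0,0,0,0],[0,0,-0.5,0,0,0],[0,0,0,0,0,0],[0,0,0,0,0,0],[0,0,0,0,0,0]]

```text
t: 2.7
tool_pos: [0.5776, 0.2894, 0.0033]
orientation: [-0.602, -3.083, 0.0]
force: [0.2, -1.0, -0.6]
opening: 0.0788
gripper_force: 0.0
```

Request:
arm_command:
  deltas:
    - [[0,0,0,0,0,0],[0,0,0,0,0,0],[0,0,0,0,0,0],[0,0,0,0,0,0],[0,0,0,0,0,0],[0,0,0,0,0,0],[0,0,0,0,0,0],[0,0,0,0,0,0]]
  gripper: -0.2
  squeeze: 25

```text
t: 3.37
tool_pos: [0.5779, 0.2895, 0.0039]
orientation: [0.602, 3.083, 0.0]
force: [-0.0, 0.3, 1.9]
opening: 0.0607
gripper_force: 25.0
```

Request:
arm_command:
  deltas:
    - [[0,0,1.5,0,0,0],[0,0,3.5,0,0,0],[0,0,3.7,0,0,0],[0,0,3.7,0,0,0],[0,0,3.7,0,0,0],[0,0,3.7,0,0,0],[0,-3,2.2,0,0,0],[0,-4,0,0,0,0],[0,-4,0,0,0,0],[0,-3,0,0,0,0],[0,0,0,0,0,0],[0,0,0,0,0,0]]

```text
t: 4.37
tool_pos: [0.5777, 0.1476, 0.2246]
orientation: [0.607, 3.082, 0.0]
force: [-0.3, -0.7, -1.3]
opening: 0.0597
gripper_force: 25.0
```

Request:
arm_command:
  deltas:
    - [[0,0,0,0,0,0],[0,0,0,0,0,0],[0,0,0,0,0,0]]

```text
t: 4.62
tool_pos: [0.5776, 0.1506, 0.2237]
orientation: [-0.6, -3.084, -0.0]
force: [0.1, 0.1, -1.5]
opening: 0.0602
gripper_force: 25.0
```

Run:
```python
from h import *
s=monitor.read_state();print(s['t'],s['tool_pos'],s['opening'])
c=cam("wrist");im=eyes.read_camera("wrist"); cv2.imwrite("pics/w2.png",im); np.save("w2.npy",np.array([c[0]["rvec"],c[0]["tvec"]]))
im=eyes.read_camera("side"); cv2.imwrite("pics/s2.png",im)
t=cam("top")
P=lambda a,b,z:plane(t,180+a/3,175+b/3,z)[:2].round(4)
print("thick tip",P(415,58,.174),"sh",P(414,72,.136),"thin tip",P(482,177,.174),"piv",P(605,198,.13),"handle",P(416,230,.186))
for q in ([.617,.011,.174],[.617,.011,.136],): print(proj(c,q),proj(cam("side"),q))
```

```text
4.6167 [0.57756965 0.15055043 0.22368609] 0.06019135123584062
thick tip [0.6273 0.0102] sh [0.6234 0.0111] thin tip [ 0.5119 -0.0525] piv [ 0.4996 -0.173 ] handle [0.4596 0.0097]
[144.34741515 396.1480856 ] [284.4207882  202.74256934]
[165.8011474  363.35742655] [284.98620528 214.80204926]
```

View pics/w2.png

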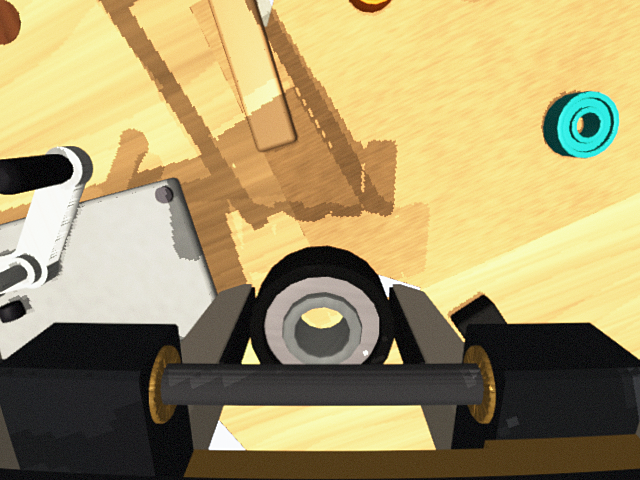

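The wrist view shows the held large wheel centred at about (322,325). The handle is at the left, about (30,175), and the thick axle is hidden behind the gripper. I'll triangulate the axle with the side view.

Run:
```python
from h import *
im=cv2.imread("pics/s2.png")
a=cv2.resize(im[170:250,240:340],(800,640),interpolation=cv2.INTER_CUBIC)[:600]
cv2.imwrite("pics/s2c.png",a)
```

```text
(no output)
```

View pics/s2c.png

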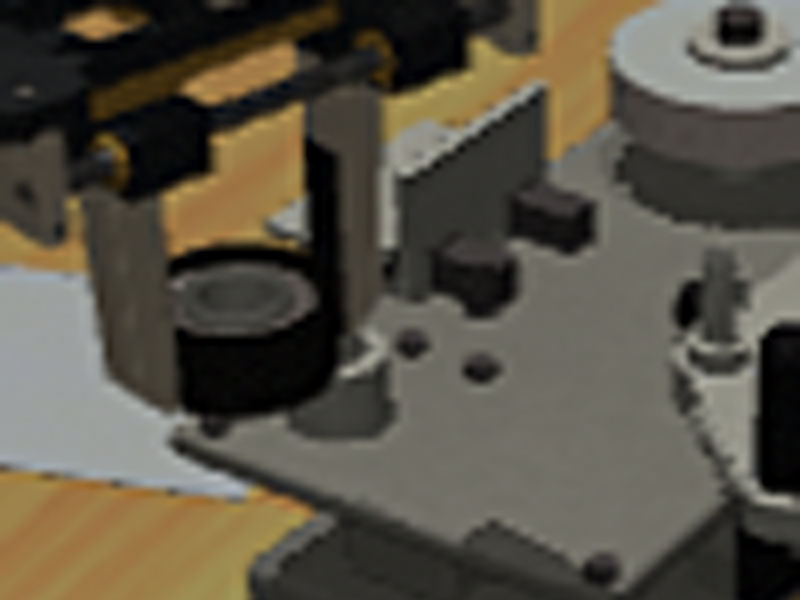

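The side crop shows the thick axle's shoulder at crop x≈342 (pixel 282.8), partly behind the wheel, and the thin axle's tip at crop (718,250) with its shoulder at (718,350). I'll triangulate and fit the grinder's pose to these points.

```bash
cat >> h.py <<'E'
def tri(obs):
    A=np.zeros((3,3));b=np.zeros(3);rs=[ray(c,u,v) for c,u,v in obs]
    for o,d in rs:
        d=d/np.linalg.norm(d);M=np.eye(3)-np.outer(d,d);A+=M;b+=M@o
    p=np.linalg.solve(A,b); return p
E
python3 - <<'E'
from h import *
from scipy.optimize import least_squares
t=cam("top");s=cam("side"); T=lambda a,b:(180+a/3,175+b/3)
print("thin tip",tri([(t,*T(482,177)),(s,329.75,201.3)]),"thick sh",tri([(t,*T(414,72)),(s,282.8,214)]))
pv=np.array([-75,-80.])
def at(L,a): return pv+L*np.array([np.sin(a),np.cos(a)])
h=np.array([-135,95.])
obs=[(t,[30,120,174],T(415,58),1),(t,[30,120,136],T(414,72),1),(t,[-135,95,186],T(416,230),1),(t,'tip',T(482,177),1),(s,'tip',(329.75,201.3),1),(s,'sh',(329.75,213.75),1),(s,[30,120,136],(282.8,214.3),1)]
def G(p,q):
    c,sn=np.cos(p[2]),np.sin(p[2]); return [p[0]+(c*q[0]-sn*q[1])/1e3,p[1]+(sn*q[0]+c*q[1])/1e3,q[2]/1e3]
def pt(p,q):
    if isinstance(q,str): a=at(120,p[3]); q=[a[0],a[1],174 if q=='tip' else 136]
    return G(p,q)
f=lambda p:np.concatenate([(proj(c,pt(p,q))-uv) for c,q,uv,w in obs])
r=least_squares(f,[.6,-.1,-.115,0.]);p=r.x;print(p,r.fun.round(1).reshape(-1,2).tolist())
print("thick",pt(p,[30,120,136]),"thin",pt(p,'sh'),"handle",pt(p,[-135,95,128]),"pivot",pt(p,[-75,-80,110]));np.save("g.npy",p)
E
```

```text
thin tip [ 0.51216992 -0.05272969  0.17115974] thick sh [0.62341852 0.01118692 0.13694111]
[ 0.57752619 -0.10305436 -0.15292909  0.01217996] [[-0.3, 0.6], [0.0, -0.7], [-0.6, 0.4], [-0.1, 0.3], [0.3, -0.8], [0.0, -1.2], [-0.5, -0.2]]
thick [np.float64(0.6254561058857802), np.float64(0.010975121521958328), 0.136] thin [np.float64(0.5109379993086748), np.float64(-0.05232761263746366), 0.136] handle [np.float64(0.4585734590476113), np.float64(0.011401952035181434), 0.128] pivot [np.float64(0.49121481082289786), np.float64(-0.17069566506697065), 0.11]
```

Request:
arm_command:
  deltas:
    - [[1.2,-3.5,0,0,0,0],[1.2,-3.5,0,0,0,0],[1.2,-3.5,0,0,0,0],[1.15,-3.4,0,0,0,0],[0,0,-0.5,0,0,0],[0,0,-1.0,0,0,0],[0,0,-1.0,0,0,0],[0,0,-0.5,0,0,0],[0,0,0,0,0,0],[0,0,0,0,0,0],[0,0,0,0,0,0],[0,0,0,0,0,0]]

```text
t: 5.72
tool_pos: [0.6256, 0.011, 0.1944]
orientation: [0.601, 3.082, 0.0]
force: [0.6, -0.3, -1.5]
opening: 0.0601
gripper_force: 25.0
```

Run:
```python
from h import *
s=monitor.read_state();print(s['t'],s['tool_pos'],s['force'])
im=eyes.read_camera("side"); a=cv2.resize(im[150:230,240:340],(800,640),interpolation=cv2.INTER_CUBIC)[:600]
b=eyes.read_camera("top"); 
cv2.imwrite("pics/s3c.png",a)
```

```text
5.7167 [0.62556263 0.01102473 0.19440408] [ 0.55690112 -0.29870045 -1.5101194 ]
```

View pics/s3c.png

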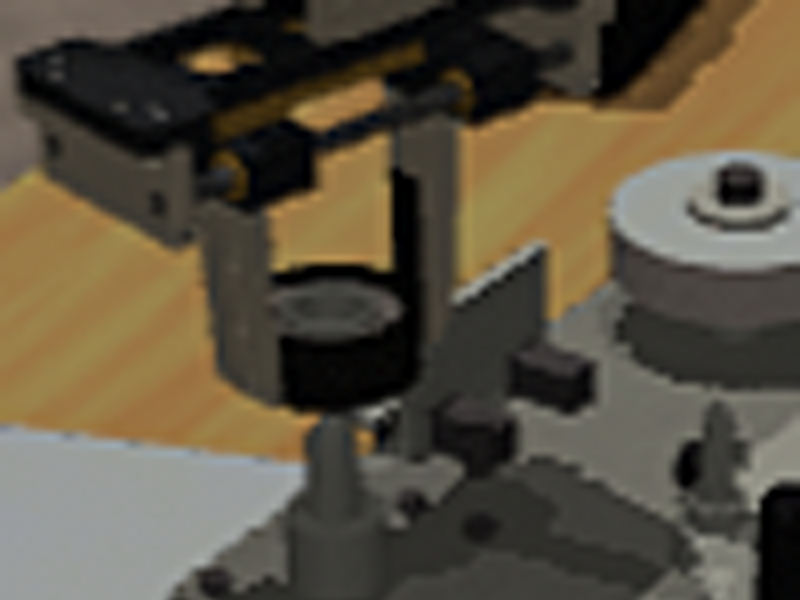

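The side crop shows the wheel right above the axle: hub centre about x 338, axle about x 335. Descending.

Request:
arm_command:
  deltas:
    - [[0,0,-1.0,0,0,0],[0,0,-0.8,0,0,0],[0,0,-0.8,0,0,0],[0,0,-0.8,0,0,0],[0,0,0,0,0,0],[0,0,0,0,0,0]]

```text
t: 6.32
tool_pos: [0.6256, 0.011, 0.1579]
orientation: [0.602, 3.083, 0.002]
force: [7.7, 3.1, -6.3]
opening: 0.0602
gripper_force: 25.0
```

Request:
arm_command:
  deltas:
    - [[0.15,0.06,0,0,0,0],[0,0,-0.3,0,0,0],[0,0,0,0,0,0],[0,0,0,0,0,0]]

```text
t: 6.65
tool_pos: [0.6262, 0.0109, 0.1557]
orientation: [-0.602, -3.082, 0.001]
force: [-0.1, -0.2, -2.7]
opening: 0.0599
gripper_force: 25.0
```

Request:
arm_command:
  deltas:
    - [[0,0,-0.5,0,0,0],[0,0,-0.5,0,0,0],[0,0,-0.4,0,0,0],[0,0,-0.1,0,0,0],[0,0,0,0,0,0],[0,0,0,0,0,0]]

```text
t: 7.15
tool_pos: [0.6266, 0.011, 0.1415]
orientation: [-0.602, -3.083, 0.0]
force: [-0.1, 0.4, -0.9]
opening: 0.0601
gripper_force: 25.0
```

Request:
arm_command:
  deltas:
    - [[0,0,-0.15,0,0,0],[0,0,-0.1,0,0,0],[0,0,-0.1,0,0,0],[0,0,0,0,0,0],[0,0,0,0,0,0]]

```text
t: 7.57
tool_pos: [0.6271, 0.011, 0.1398]
orientation: [0.602, 3.082, 0.0]
force: [-4.5, 1.8, 7.7]
opening: 0.0602
gripper_force: 25.0
```

Request:
arm_command:
  deltas:
    - [[0,0,0,0,0,0],[0,0,0,0,0,0],[0,0,0,0,0,0],[0,0,0,0,0,0],[0,0,1,0,0,0],[0,0,2,0,0,0],[0,0,3,0,0,0],[0,0,3.5,0,0,0],[0,0,0,0,0,0]]
  gripper: 0.7

```text
t: 8.32
tool_pos: [0.6302, 0.0108, 0.2427]
orientation: [0.6, 3.072, 0.002]
force: [1.5, -0.0, 2.7]
opening: 0.0791
gripper_force: 0.0
```

Request:
arm_command:
  deltas:
    - [[-2,3.4,0,0,0,0],[-2,3.4,0,0,0,0],[-2,3.4,0,0,0,0],[-2,3.4,0,0,0,0],[-2,3.4,0,0,0,0],[-2,3.4,0,0,0,0],[-2,3.4,0,0,0,0],[-2,3.4,0,0,0,0],[-2,3.4,0,0,0,0],[0,0,0,0,0,0],[0,0,0,0,0,0],[0,0,0,0,0,0]]
  gripper: 0.4

```text
t: 9.32
tool_pos: [0.447, 0.3169, 0.2336]
orientation: [0.601, 3.083, -0.0]
force: [-0.4, -0.1, 0.5]
opening: 0.0652
gripper_force: 0.0
```

Run:
```python
from h import *
s=monitor.read_state();print(s['t'],s['tool_pos'],s['opening'])
c=cam("wrist");im=eyes.read_camera("wrist"); cv2.imwrite("pics/w4.png",im)
b=eyes.read_camera("side"); cv2.imwrite("pics/s4.png",b)
P=proj(c,[.428,.354,.026]); print(P)
A=cv2.resize(im,(400,300)); B=cv2.resize(b[160:260,240:373],(400,300),interpolation=cv2.INTER_CUBIC); cv2.imwrite("pics/v4.png",np.hstack([A,B]))
```

```text
9.3167 [0.44701873 0.31689108 0.23360657] 0.06516022304735078
[350.88315338 178.02278228]
```

View pics/v4.png

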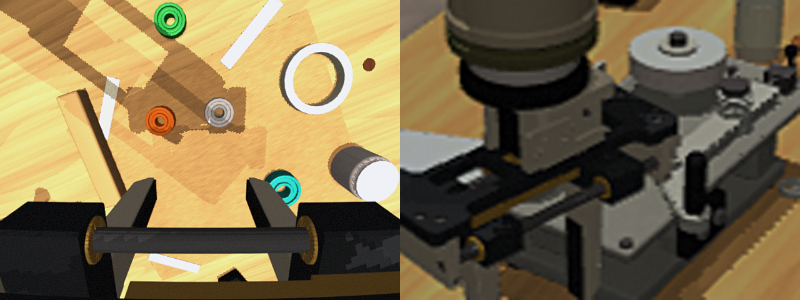

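The composite shows the small wheel at wrist pixel (350,179), as predicted at (351,178). The orange wheel next to it at (256,194) is about 80 mm away, which leaves room. Descending.

Request:
arm_command:
  deltas:
    - [[-1.9,3.7,0,0,0,0],[0,0,-3,0,0,0],[0,0,-4,0,0,0],[0,0,-4,0,0,0],[0,0,-4,0,0,0],[0,0,-3,0,0,0],[0,0,-1,0,0,0],[0,0,0,0,0,0],[0,0,0,0,0,0],[0,0,0,0,0,0]]

```text
t: 10.25
tool_pos: [0.43, 0.3548, 0.046]
orientation: [0.603, 3.08, 0.005]
force: [0.2, 0.1, 0.5]
opening: 0.0649
gripper_force: 0.0
```

Run:
```python
from h import *
s=monitor.read_state();print(s['t'],s['tool_pos'],s['opening'])
c=cam("wrist");im=eyes.read_camera("wrist")
print(proj(c,[.428,.354,.026])); cv2.imwrite("pics/w5.png",im)
# aluminium top face: bright unsaturated blob
hsv=cv2.cvtColor(im,cv2.COLOR_BGR2HSV); m=((hsv[...,1]<60)&(hsv[...,2]>100)).astype(np.uint8)
for k in cv2.findContours(m,cv2.RETR_EXTERNAL,cv2.CHAIN_APPROX_NONE)[0]:
    if cv2.contourArea(k)>600:
        (u,v),wh,a=cv2.fitEllipse(k); print((round(u),round(v)),np.round(wh),plane(c,u,v,.026).round(4)[:2])
```

```text
10.25 [0.42995278 0.35481046 0.04600154] 0.0649184405241766
[318.35174599 283.77250343]
(318, 285) [80. 85.] [0.4288 0.3536]
(16, 240) [ 34. 196.] [0.3499 0.2223]
(593, 181) [141. 194.] [0.4294 0.4953]
(396, 69) [ 45. 245.] [0.348  0.4231]
```

Wheel centre (0.4288, 0.3536) agrees with the earlier estimate. Finish the descent and grip.

Request:
arm_command:
  deltas:
    - [[-0.1,-0.1,-1.3,0,0,0],[0,0,-1.4,0,0,0],[0,0,-1.0,0,0,0],[0,0,-0.5,0,0,0],[0,0,0,0,0,0],[0,0,0,0,0,0]]

```text
t: 10.8
tool_pos: [0.4269, 0.3531, 0.0012]
orientation: [0.602, 3.083, 0.0]
force: [0.7, -0.4, 0.0]
opening: 0.065
gripper_force: 0.0
```

Request:
arm_command:
  deltas:
    - [[0,0,0,0,0,0],[0,0,0,0,0,0],[0,0,0,0,0,0],[0,0,0,0,0,0],[0,0,0,0,0,0],[0,0,0,0,0,0],[0,0,0,0,0,0]]
  gripper: -0.5
  squeeze: 25

```text
t: 11.38
tool_pos: [0.4269, 0.3531, 0.0013]
orientation: [0.602, 3.083, 0.0]
force: [0.4, -0.7, 0.7]
opening: 0.0441
gripper_force: 25.2
```

Request:
arm_command:
  deltas:
    - [[0,0,1.5,0,0,0],[0,0,3.5,0,0,0],[0,0,4,0,0,0],[0,0,4,0,0,0],[0,0,4,0,0,0],[0,0,4,0,0,0],[0,0,2,0,0,0],[0.8,-4,0,0,0,0],[0.8,-4,0,0,0,0],[0.8,-4,0,0,0,0],[0.8,-4,0,0,0,0],[0.8,-4,0,0,0,0]]

```text
t: 12.38
tool_pos: [0.4665, 0.1513, 0.231]
orientation: [-0.601, -3.083, 0.0]
force: [0.7, -0.6, -1.2]
opening: 0.0447
gripper_force: 25.2
```

Request:
arm_command:
  deltas:
    - [[0.8,-4,0,0,0,0],[0.8,-4,0,0,0,0],[0.8,-4,0,0,0,0],[0.8,-4,0,0,0,0],[0.8,-4,0,0,0,0],[0.4,-0.5,0,0,0,0],[0,0,-1,0,0,0],[0,0,-1.5,0,0,0],[0,0,-1,0,0,0],[0,0,0,0,0,0],[0,0,0,0,0,0],[0,0,0,0,0,0]]

```text
t: 13.38
tool_pos: [0.5108, -0.051, 0.1964]
orientation: [0.6, 3.084, 0.0]
force: [0.1, 0.2, -1.1]
opening: 0.0442
gripper_force: 25.2
```

Run:
```python
from h import *
s=monitor.read_state();print(s['t'],s['tool_pos'],s['force'],s['opening'])
P=s['tool_pos']
im=eyes.read_camera("side");c=cam("side");print(proj(c,P))
w=eyes.read_camera("wrist");cw=cam("wrist"); print("bore seen", proj(cw,P+[0,0,.025]),"thin",proj(cw,[.511,-.052,.136]))
A=cv2.resize(im[170:245,285:385],(400,300),interpolation=cv2.INTER_CUBIC);B=cv2.resize(w,(400,300)); cv2.imwrite("pics/v6.png",np.hstack([A,B]))
```

```text
13.3833 [ 0.51078871 -0.05103967  0.19642887] [ 0.09523076  0.20936659 -1.09726141] 0.0442343132542332
[330.02994377 193.46895782]
bore seen [321.89797804 328.45578677] thin [320.52493654 260.34670922]
```

View pics/v6.png

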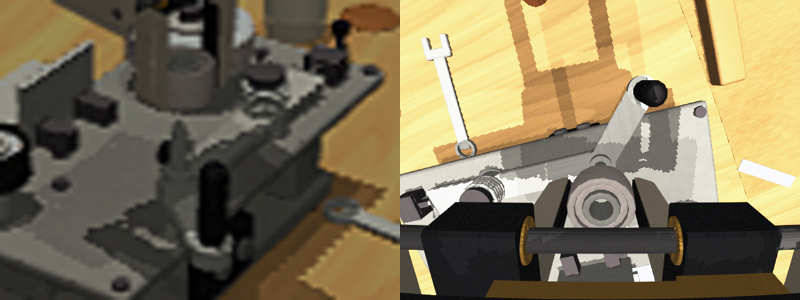

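In the side crop the wheel's right edge is at x≈213, which puts its centre near 179, directly above the axle tip at (180,128). The wrist view shows the bore as expected, and the handle at (650,92) is clear of the fingers. Descending.

Request:
arm_command:
  deltas:
    - [[0.05,-0.1,-1.0,0,0,0],[0,0,-0.8,0,0,0],[0,0,-0.8,0,0,0],[0,0,-0.8,0,0,0],[0,0,0,0,0,0],[0,0,0,0,0,0]]

```text
t: 13.98
tool_pos: [0.5107, -0.0529, 0.1611]
orientation: [-0.602, -3.082, -0.0]
force: [0.4, 0.8, -0.8]
opening: 0.0443
gripper_force: 25.2
```

Free entry. Continue to the shoulder (TCP ≈ 0.137).

Request:
arm_command:
  deltas:
    - [[0,0,-0.8,0,0,0],[0,0,-0.7,0,0,0],[0,0,-0.5,0,0,0],[0,0,0,0,0,0],[0,0,0,0,0,0],[0,0,0,0,0,0]]

```text
t: 14.48
tool_pos: [0.5113, -0.053, 0.1423]
orientation: [0.602, 3.083, -0.0]
force: [0.2, 0.8, -2.1]
opening: 0.0443
gripper_force: 25.2
```

Request:
arm_command:
  deltas:
    - [[0,0,-0.25,0,0,0],[0,0,-0.2,0,0,0],[0,0,-0.15,0,0,0],[0,0,-0.1,0,0,0],[0,0,0,0,0,0],[0,0,0,0,0,0]]

```text
t: 14.98
tool_pos: [0.5117, -0.0531, 0.137]
orientation: [0.602, 3.082, -0.0]
force: [-6.3, 1.1, 12.3]
opening: 0.0443
gripper_force: 25.5
```

Request:
arm_command:
  deltas:
    - [[0,0,0,0,0,0],[0,0,0,0,0,0],[0,0,0,0,0,0],[0,0,0,0,0,0],[0,0,0,0,0,0],[0,0,1,0,0,0],[0,0,2,0,0,0],[0,0,3,0,0,0],[0,0,3,0,0,0],[0,0,2,0,0,0],[0,0,0,0,0,0]]
  gripper: 0.4

```text
t: 15.9
tool_pos: [0.5138, -0.0535, 0.2517]
orientation: [0.6, 3.075, -0.0]
force: [0.1, -0.6, 0.5]
opening: 0.0651
gripper_force: 0.0
```

Request:
arm_command:
  deltas:
    - [[-0.5,0.6,0,0,0,-6.8],[-0.5,0.6,0,0,0,-6.8],[-0.5,0.6,0,0,0,-6.8],[-0.5,0.6,0,0,0,-6.8],[-0.5,0.6,0,0,0,-6.8],[-0.5,0.6,0,0,0,-6.8],[-0.5,0.6,0,0,0,-6.8],[-0.5,0.6,0,0,0,-6.8],[-0.5,0.6,0,0,0,-6.8],[-0.5,0.8,0,0,0,-6.8],[0,0,0,0,0,0],[0,0,0,0,0,0]]
  gripper: 0.1

```text
t: 16.9
tool_pos: [0.4612, 0.0091, 0.2451]
orientation: [2.218, 2.225, -0.0]
force: [-1.0, 1.1, 0.5]
opening: 0.0511
gripper_force: 0.0
```

Run:
```python
from h import *
s=monitor.read_state();print(s['t'],s['tool_pos'],s['orientation'],s['opening'],s['q'][5])
P=s['tool_pos']
im=eyes.read_camera("side");c=cam("side")
w=eyes.read_camera("wrist");cw=cam("wrist"); print("handle top pred", proj(c,[.4595,.0114,.186]),proj(cw,[.4595,.0114,.186]))
cv2.imwrite("pics/s7.png",im);cv2.imwrite("pics/w7.png",w)
A=cv2.resize(im[170:245,260:360],(400,300),interpolation=cv2.INTER_CUBIC);B=cv2.resize(w,(400,300)); cv2.imwrite("pics/v7.png",np.hstack([A,B]))
```

```text
16.9 [0.46115292 0.00910011 0.24509679] [ 2.21812909e+00  2.22458005e+00 -1.46434080e-04] 0.05105318776725847 -0.09428756642231603
handle top pred [338.53594211 211.92938814] [318.78189137 257.22654908]
```

View pics/v7.png

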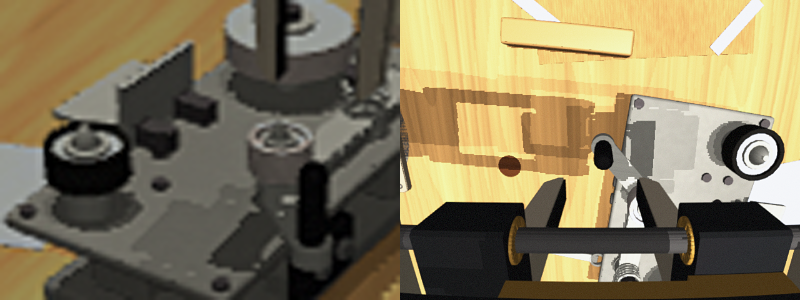

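The side view shows both wheels sitting on their axles' shoulders, the large at (88,155) and the small at (281,135). The wrist view shows the handle top at about (325,260). I'll measure it.

Run:
```python
from h import *
w=cv2.imread("pics/w7.png"); c=cam("wrist"); m=np.zeros(w.shape[:2],np.uint8); m[205:290,295:355]=(w.max(2)<45)[205:290,295:355]
k=max(cv2.findContours(m,cv2.RETR_EXTERNAL,cv2.CHAIN_APPROX_NONE)[0],key=cv2.contourArea); x,y,ww,hh=cv2.boundingRect(k); print(x,y,ww,hh,cv2.minAreaRect(k))
r=ww/2; print("top",plane(c,x+r,y+hh-r,.186)); print(proj(c,[.4615,.0114,.186]),proj(c,[.4615,.0114,.135]), proj(c,[.4715,.0114,.186]))
```

```text
310 224 31 47 ((325.0, 247.0), (30.0, 46.0), -0.0)
top [0.46347524 0.01248298 0.186     ]
[322.1574542  257.23344071] [322.06916929 235.01721683] [339.03269439 257.26589243]
```

Request:
arm_command:
  deltas:
    - [[0.2,0.3,-1,0,0,0],[0,0,-2.5,0,0,0],[0,0,-2.5,0,0,0],[0,0,-2,0,0,0],[0,0,-1.5,0,0,0],[0,0,-0.5,0,0,0],[0,0,0,0,0,0],[0,0,0,0,0,0],[0,0,0,0,0,0]]

```text
t: 17.75
tool_pos: [0.4641, 0.0119, 0.1463]
orientation: [2.222, 2.219, 0.002]
force: [-0.0, 0.2, 0.3]
opening: 0.0511
gripper_force: 0.0
```

Request:
arm_command:
  deltas:
    - [[0,0,0,0,0,0],[0,0,0,0,0,0],[0,0,0,0,0,0],[0,0,0,0,0,0],[0,0,0,0,0,0],[0,0,0,0,0,0],[0,0,0,0,0,0],[0,0,0,0,0,0]]
  gripper: -1
  squeeze: 40

```text
t: 18.42
tool_pos: [0.4635, 0.012, 0.1453]
orientation: [2.223, 2.219, 0.001]
force: [-0.1, -0.1, 1.2]
opening: 0.0193
gripper_force: 40.0
```

Run:
```python
from h import *
s=monitor.read_state();print(s['t'],s['tool_pos'],s['force'],s['opening'],s['gripper_force'])
# arc about pivot, using thick-axle check (+1 mm x)
pv=np.array([.4915,-.1707]); P=s['tool_pos'][:2]; d=P-pv; print("radius",np.linalg.norm(d),d)
for a in np.arange(0,.46,.04):
    R=np.array([[np.cos(a),np.sin(a)],[-np.sin(a),np.cos(a)]]); print(a.round(2),((R@d-d)*100).round(2))
```

```text
18.4167 [0.46345127 0.01201906 0.1453382 ] [-0.0941963  -0.11008377  1.24504655] 0.019272984130793914 40.000426818642154
radius 0.18485937320742976 [-0.02804873  0.18271906]
0.0 [0. 0.]
0.04 [0.73 0.1 ]
0.08 [1.47 0.17]
0.12 [2.21 0.2 ]
0.16 [2.95 0.21]
0.2 [3.69 0.19]
0.24 [4.42 0.14]
0.28 [5.16 0.06]
0.32 [ 5.89 -0.05]
0.36 [ 6.62 -0.18]
0.4 [ 7.34 -0.35]
0.44 [ 8.05 -0.55]
```

Request:
arm_command:
  deltas:
    - [[0.37,0.05,0,0,0,0],[0.36,0.05,0,0,0,0],[0.37,0.04,0,0,0,0],[0.37,0.03,0,0,0,0],[0.37,0.02,0,0,0,0],[0.37,0.01,0,0,0,0],[0.37,0.01,0,0,0,0],[0.37,0,0,0,0,0],[0.37,-0.01,0,0,0,0],[0.37,-0.01,0,0,0,0],[0,0,0,0,0,0],[0,0,0,0,0,0]]

```text
t: 19.42
tool_pos: [0.4995, 0.0151, 0.1452]
orientation: [-2.221, -2.218, 0.001]
force: [-8.6, 5.3, 9.1]
opening: 0.0192
gripper_force: 40.0
```

Request:
arm_command:
  deltas:
    - [[0.37,-0.02,0,0,0,0],[0.36,-0.03,0,0,0,0],[0.37,-0.03,0,0,0,0],[0.37,-0.04,0,0,0,0],[0.37,-0.05,0,0,0,0],[0.36,-0.05,0,0,0,0],[0.37,-0.06,0,0,0,0],[0.36,-0.06,0,0,0,0],[0.37,-0.08,0,0,0,0],[0,0,0,0,0,0],[0,0,0,0,0,0],[0,0,0,0,0,0]]

```text
t: 20.42
tool_pos: [0.5324, 0.0118, 0.1452]
orientation: [-2.219, -2.218, -0.001]
force: [-8.9, 8.5, 8.9]
opening: 0.0197
gripper_force: 40.0
```

```bash
cat > a.py <<'E'
from h import *
s=monitor.read_state(); P=s['tool_pos'][:2]-[.4915,-.1707]; g=np.load("g.npy")
th=np.arctan2(P[1],P[0]); print(s['t'],s['tool_pos'],s['force'],s['opening'],"r",np.hypot(*P),"ang from start",np.arctan2(.18272,-.02805)-th,"abs by fit",np.arctan2(175,-60)+g[2]-th, s['gripper_force'])
E
python3 a.py
```

```text
20.4167 [0.53237562 0.01183016 0.14523814] [-8.91013704  8.48822774  8.87526868] 0.019683123192633004 r 0.18705099889295637 ang from start 0.37262874033542803 abs by fit 0.3976725833515482 40.00246249288466
```

Request:
arm_command:
  deltas:
    - [[0.2,0.1,-0.1,0,0,0],[0.2,0.0,-0.1,0,0,0],[0,0,-0.05,0,0,0],[0,0,0,0,0,0],[0,0,0,0,0,0]]

```text
t: 20.83
tool_pos: [0.5377, 0.0109, 0.145]
orientation: [2.223, 2.219, 0.001]
force: [-10.4, 1.4, 20.1]
opening: 0.0195
gripper_force: 40.0
```

```bash
python3 a.py
```

```text
20.8333 [0.53769997 0.01094043 0.1450275 ] [-10.43923298   1.44245385  20.06537142] 0.019538831915118637 r 0.18742380827530253 ang from start 0.4013915782095938 abs by fit 0.426435421225714 40.0211730699084
```

Request:
arm_command:
  deltas:
    - [[0.15,0.0,0,0,0,0],[0.15,0.0,0,0,0,0],[0,0,0,0,0,0],[0,0,0,0,0,0],[0,0,0,0,0,0]]

```text
t: 21.25
tool_pos: [0.5405, 0.0104, 0.145]
orientation: [2.223, 2.219, -0.0]
force: [-11.0, -1.5, 19.0]
opening: 0.0193
gripper_force: 40.0
```

```bash
python3 a.py
```

```text
21.25 [0.54051143 0.01037934 0.14497606] [-11.01789326  -1.5087964   19.00340503] 0.019257318542507142 r 0.18759490128818004 ang from start 0.4166538678303051 abs by fit 0.4416977108464253 40.02135225960956
```

Request:
arm_command:
  deltas:
    - [[0.1,0.0,0.2,0,0,0],[0.05,0.0,0.15,0,0,0],[0,0,0,0,0,0],[0,0,0,0,0,0],[0,0,0,0,0,0]]

```text
t: 21.67
tool_pos: [0.5397, 0.0105, 0.1452]
orientation: [-2.221, -2.217, 0.006]
force: [-10.8, -0.9, 5.4]
opening: 0.019
gripper_force: 40.0
```

```bash
python3 a.py
```

```text
21.6667 [0.53965606 0.01054959 0.14524933] [-10.79650654  -0.85092174   5.40116692] 0.01901724638017408 r 0.18753777878399783 ang from start 0.4120140227280078 abs by fit 0.43705786574412797 40.00156054171384
```

Request:
arm_command:
  deltas:
    - [[0.1,0.0,0,0,0,0],[0.05,0.0,0,0,0,0],[0,0,0,0,0,0],[0,0,0,0,0,0],[0,0,0,0,0,0]]

```text
t: 22.08
tool_pos: [0.5411, 0.0103, 0.1452]
orientation: [-2.221, -2.217, 0.007]
force: [-11.6, -3.1, 7.1]
opening: 0.0191
gripper_force: 40.0
```

```bash
python3 a.py
```

```text
22.0833 [0.54110213 0.01026824 0.14524308] [-11.57026268  -3.06332156   7.0551722 ] 0.019133803491615597 r 0.1876429408310829 ang from start 0.4198472161744833 abs by fit 0.44489105919060346 40.001512509043096
```

Request:
arm_command:
  deltas:
    - [[0.1,-0.15,0,0,0,0],[0.1,-0.05,0,0,0,0],[0,0,0,0,0,0],[0,0,0,0,0,0],[0,0,0,0,0,0]]

```text
t: 22.5
tool_pos: [0.5433, 0.0096, 0.1453]
orientation: [-2.22, -2.217, 0.004]
force: [-11.1, 3.1, 6.1]
opening: 0.0189
gripper_force: 40.0
```

```bash
python3 a.py
```

```text
22.5 [0.54329628 0.00957035 0.1452598 ] [-11.1306212    3.10406701   6.13778305] 0.01888325688237953 r 0.18756400021318828 ang from start 0.4321131345314788 abs by fit 0.457156977547599 40.00154627392476
```

Request:
arm_command:
  deltas:
    - [[0.1,-0.03,0,0,0,0],[0.1,-0.03,0,0,0,0],[0,0,0,0,0,0],[0,0,0,0,0,0],[0,0,0,0,0,0]]

```text
t: 22.92
tool_pos: [0.5447, 0.0092, 0.1452]
orientation: [-2.219, -2.216, 0.005]
force: [-13.2, 4.3, 7.9]
opening: 0.0193
gripper_force: 40.0
```

```bash
python3 a.py
```

```text
22.9167 [0.54471116 0.00918018 0.14520841] [-13.19383149   4.2999595    7.8656108 ] 0.019295672576673244 r 0.18758546085961875 ang from start 0.43993686253542963 abs by fit 0.4649807055515498 40.0020378482418
```

The force rise with reduced travel (and angle ≈ 0.44) marks the stop. I'll ease back a couple of mm and hold.

Request:
arm_command:
  deltas:
    - [[-0.2,0.07,0,0,0,0],[0,0,0,0,0,0],[0,0,0,0,0,0],[0,0,0,0,0,0],[0,0,0,0,0,0],[0,0,0,0,0,0]]

```text
t: 23.42
tool_pos: [0.5432, 0.0096, 0.1452]
orientation: [-2.22, -2.217, 0.004]
force: [-10.5, 2.2, 5.6]
opening: 0.0193
gripper_force: 40.0
```

```bash
python3 a.py
python3 - <<'E'
from h import *
im=eyes.read_camera("side"); t=eyes.read_camera("top")
A=cv2.resize(im[160:235,250:350],(400,300),interpolation=cv2.INTER_CUBIC);B=cv2.resize(t[170:290,280:440],(400,300),interpolation=cv2.INTER_CUBIC); cv2.imwrite("pics/v8.png",np.hstack([A,B]))
E
```

```text
23.4167 [0.54324453 0.00959113 0.14523176] [-10.45445304   2.1748667    5.60663241] 0.019308415921238997 r 0.18756968925160475 ang from start 0.4318173765664173 abs by fit 0.45686121958253745 40.00163138276548
```

View pics/v8.png

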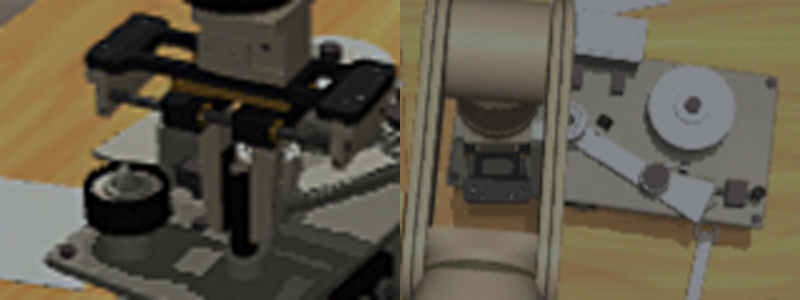

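The final views show the arm swung round and held between the fingers, with the small wheel seated at about (573,120) and the large wheel seated at (127,190). The hand carries about 11 N at roughly 0.43 rad. Handing in.

```bash
python3 -c "
from plant import ticket; print(ticket.close_job())"
```

```text
the job is handed in; nothing more can be done
None
```

I've handed the job in: both wheels are down on their shoulders, and the gripper is holding the tension arm at about 0.43 rad, just short of its 0.44 stop. The hand carries about 11 N of the spring; I judged the pawl click passed from the angle, not from a measurement.

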